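Clamp a sample slide in the photometer mount

TASK

Push the sample slide along its channel until it is fully home against the end stop, and only then turn the knurled thumbscrew on the bridge clockwise (seen from above) until its foot seats on the slide and the resistance rises: leave it snug and holding by itself, not overtightened. Let go of everything at the end, and do not disturb the small things around the mount.

Things in the scene. Friction and masses are not known exactly. Their poses are not given: they have to be found in the camera images.
- bed: Fixed grey base plate of the slide mount, 165 x 100 x 10 mm, with a straight channel between two aluminium rails. Origin: on the bench exactly below the thumbscrew's vertical axis; x along the channel towards the end stop, z up. Channel floor at z = 10 mm; rails 47 mm apart, each 10 mm wide, tops at z = 24 mm, from x = -120 to +30 mm; end stop's face at x = +30 mm, its top at z = 34 mm.
- bridge: Fixed aluminium bridge over the channel that carries the thumbscrew; same origin and axes as the bed. It spans x = -13 to +13 mm, y = -50 to +50 mm; its underside is at z = 46 mm and its top at z = 58 mm. Below it a brass foot (20 mm disc, spring-backed) hangs 5 to 13 mm above the slide's plate at the start, unmeasured; the foot goes down 3 mm per rad of clockwise turning.
- head_centre (a point): Centre of the knurled steel thumbscrew head on top of the bridge, on the vertical screw axis, z = 82 mm. Round, 28 mm in diameter, 28 mm tall, from z = 68 to 96 mm, on a 9 mm neck; it turns in place and does not rise or sink. Clockwise seen from above tightens. 1.8 to 4.3 rad of free turning (several grasps) come before the foot touches. The screw stays where it is left.
- foot_axis (a point): Point on the screw axis where the foot will press, z = 18 mm, the height of the slide's upper face. Free turning takes about 0.22 N m; after the foot touches it climbs by about 0.017 N m per 0.1 rad. Snug: 18 to 68 N, i.e. 0.05 to 0.2 N m above free turning, 0.3 to 1.1 rad after touching; over 80 N is overtightened. At a stop friction can hide or reverse the reading: compare like with like.
- slide: Loose sample slide, 0.28 kg: a steel plate 120 x 44 x 8 mm (x, y, z) with a round glass window, lying in the channel with 1.5 mm play each side, pulled out 22 to 45 mm at the start. Origin: centre of the plate's underside; x along the channel towards the end stop. It is home when the plate's far end (x = +60 mm) meets the stop: origin at x = -30 mm of the bed.
- tab_centre (a point): Point in the slide's grip tab, a black upright block near the plate's outer end: 14 mm (x) x 24 mm (y), 46 mm tall, its middle 50 mm behind the slide's origin (-x). Its top is 64 mm above the bench when in the channel; this point is 45 mm above the bench, a little over half-way up the tab.
- vial_centre (a point): Centre of a small amber glass vial, 28 mm in diameter, 58 mm tall, standing beside the mount: to be left alone.
- dish_centre (a point): Centre of a small white ceramic dish, 48 mm in diameter, 22 mm tall, beside the mount: to be left alone.
- spatula_grip (a point): Middle of a thin steel lab spatula, 150 mm long, lying beside the mount: to be left alone.
- stopper_centre (a point): Centre of a small black rubber stopper, 30 mm wide, 26 mm tall, standing behind the mount: to be left alone.
Mind the look-alikes: they are no part of the job. What is shaped like the bridge but blue is not meant. Of the things that look like the bed, the smallest one is meant.

How it is judged (in metres and radians):
On the way, in this order (a step that is already met when the one before it is completed fails the run):
1. the slide is home against the end stop, the foot not yet on it (x of slide in the frame of bed above -0.0325 m and contact force between bridge and slide below 1 N), for 0.2 s.
2. the thumbscrew's foot is snug on the slide (x of slide in the frame of bed above -0.0325 m and contact force between bridge and slide above 18 N), for 0.2 s.
At the end, for the whole second after the job is handed in: The slide is within 2.5 mm of home against the end stop, at rest, and the thumbscrew's foot holds it by itself with 18 to 68 N (all of step 2 and contact force between bridge and slide below 68 N and linear speed of slide below 0.01 m/s); the robot touches nothing.
It fails at once if the thumbscrew is overtightened (foot force above 80 N) (contact force between bridge and slide above 80 N).
It fails at once if a bystander beside the mount is shifted by more than 30 mm (distance of any of vial_centre, dish_centre, spatula_grip, stopper_centre from where it was at the start of the episode above 0.03 m).
It also fails if it takes over 72 s, if anything falls off the work surface, if the arm or the gripper's body presses on something with over 40 N, if the wrist force passes 120 N, or if a joint passes its speed limit or range.

ROBOT

A 6-joint arm with a two-finger parallel gripper is mounted at the origin on the work surface. World frame = base frame: x ahead of the robot, y to its left, z up, the work surface at z = 0. Lengths are in mm, angles in degrees, forces in N, time in s.
With the tool pointing down it reaches from about 300 to 875 mm from the base axis. Payload 4.2 kg.
Tool frame: the origin (TCP) lies midway between the tips of the shut fingers; the grasp point (between the pads) lies 19 mm behind it; z points along the fingers, y is the direction in which the jaws open and shut (so a half turn about z gives the same grasp; the last joint's range is limited). The gripper opens to 85 mm and grips with 20 to 120 N. Pads are 22 mm wide; open, the fingers measure 114 mm over their backs; the gripper's body (76 mm by 85 mm) begins 54 mm behind the grasp point. The pads swing forward as they close: fully open they stand 13 mm farther back than shut.
Start: joints at [-64.171, 18.312, 89.639, -0, 72.044, -1.146], TCP at [260.825, -512.457, 231.338] pointing down, gripper open.
Joint ranges: [-177.97, 177.97], [-48.28, 115.42], [12.27, 149.76], [-77.06, 257.06], [2.81, 150.46], [-146.56, 146.56]. Speed limits (degrees/s): [147.25, 147.25, 180, 180, 180, 180].

INTERFACE

Orientations are given as a 3x3 rotation matrix whose columns are the frame's x, y, z axes.
In Python, from bench import ctrl gives the robot as it stands.
- The arm moves only by the tool step_arm, never from a script. Its argument "steps" is one flat list of numbers, 7 for each row, row after row: the shift along the world's x, y, z in mm, then the turn, a rotation vector about the world's x, y, z in degrees, then the closure in counts, from 0 (fully open) to 255 (shut). A call has 1 to 10 rows; each row is the pose to reach, as a shift and turn from the pose commanded when the call began; what a row does not reach only later rows make up. A row lasts 1/12 s, in which the tool goes at most 41.7 mm and 7.16 degrees, less where a joint would pass 70% of its speed; a pose out of reach is approached as far as the arm can. A call with a gripper value outside its range is refused whole. The fingers move at their own pace and stop on an object; "force" is the grip in N (left out, the last holds). Time passes only in rows, so rows that repeat a pose let the fingers close. It gives the time, the measured TCP pose, the force and the opening at its end, in the units of the state.
- ctrl.read_state(): the state, without advancing time (a new reading comes with each control period).
- ctrl.read_camera(name): name is "scene" or "side" or "wrist"; returns the picture (480x640x3 uint8, red, green, blue); there is no depth.
- ctrl.calibration(name): a dict with "mtx" (3x3 intrinsics, pixels), "camera_from_world" (4x4, takes a point from world to camera coordinates). Camera axes: x right, y down, z forward; pixel columns grow to the right and rows downward; lengths in mm; the calibration is good to about 2 mm. A picture is of the moment at which its call begins: read the wrist's pose just before it. calibration takes no time and is no camera call; for the wrist camera it gives the pose at the moment of the call.
- ctrl.finish_job(): hands the job in, once; it reports no verdict.
The state is a dict: "time": time; "q": joint angles; "joint_vel": joint speeds; "joint_torque": joint torques, N m; "tool_pos": TCP position; "eef_rot": TCP orientation; "wrist_force": force on the tool from outside, world axes, zero at the start; "moment": the same for the moment, N m; "grip_width": finger opening in mm.
Only numpy, scipy, OpenCV 4.12 (cv2) and the standard library are available. Lean on these libraries where they do the work, as an engineer would, in place of code of your own. Each camera call takes 0.05 s, during which the arm holds its last target. There are 200 camera calls.

## Working session

There is one attempt and no reset: what is moved stays moved. The work goes in short steps, Python scripts to look and compute and a tool call to move; the robot and the scene stay as the last step left them, time stands still between calls to the robot, and variables do not carry over. Pictures are saved under pics/ and viewed, on a budget of 10 in all, crops included, one or two more only if the job needs it, and the job is handed in when it is done.

Besides the shell and the picture viewer there is one more tool, called after "Emit:" as a command line: name --argument value ..., lists and objects as JSON in quotes. step_arm: Moves the arm, as the interface text tells. Its arguments: {"type":"object","properties":{"steps":{"type":"array"},"force":{"type":"number"}},"required":["steps"]}

```bash
mkdir -p pics; python3 - <<'E'
from bench import ctrl
import cv2,numpy as np
for n in ("scene","side"):
    cv2.imwrite(f"pics/{n}0.png",ctrl.read_camera(n)[:,:,::-1])
    c=ctrl.calibration(n);print(n,c["mtx"].round(1).tolist(),np.array(c["camera_from_world"]).round(3).tolist())
s=ctrl.read_state();print(s)
E
```

```text
scene [[590.4, 0.0, 327.8], [0.0, 590.4, 235.6], [0.0, 0.0, 1.0]] [[0.533, 0.846, 0.002, -292.135], [0.618, -0.387, -0.685, -269.368], [-0.579, 0.366, -0.729, 1672.753], [0.0, 0.0, 0.0, 1.0]]
side [[514.9, 0.0, 325.8], [0.0, 514.9, 242.4], [0.0, 0.0, 1.0]] [[-0.891, -0.454, 0.012, 497.874], [-0.268, 0.504, -0.821, 193.113], [0.367, -0.735, -0.57, 871.701], [0.0, 0.0, 0.0, 1.0]]
{'time': 0.1, 'q': array([-6.41699352e+01,  1.83455070e+01,  8.97003415e+01, -1.27557035e-03,
        7.20436735e+01, -1.14484166e+00]), 'joint_vel': array([-0.05794413, -0.09068044, -0.11683635, -0.10946239, -0.00478911,
        0.09448944]), 'joint_torque': array([ 2.59271583e-04, -4.16407192e+01, -2.34704751e+01, -7.14499009e-06,
        4.89694095e-03,  4.76820546e-06]), 'tool_pos': array([ 260.63505743, -512.04968254,  230.58483678]), 'eef_rot': array([[ 8.91202153e-01,  4.53605811e-01, -6.99827994e-04],
       [ 4.53606351e-01, -8.91201058e-01,  1.39711961e-03],
       [ 1.00541233e-05, -1.56256243e-03, -9.99998779e-01]]), 'wrist_force': array([-0.13948846,  0.60170609, -1.47601107]), 'moment': array([ 0.00436363, -0.0611268 ,  0.06502731]), 'grip_width': 85.15021190872801}
```

View pics/scene0.png

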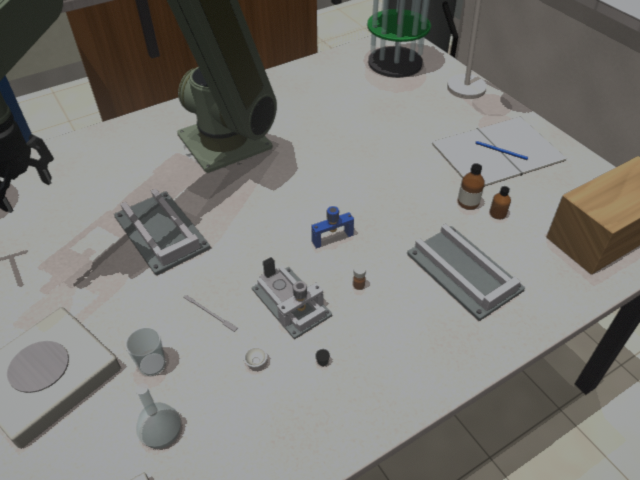

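View pics/side0.png

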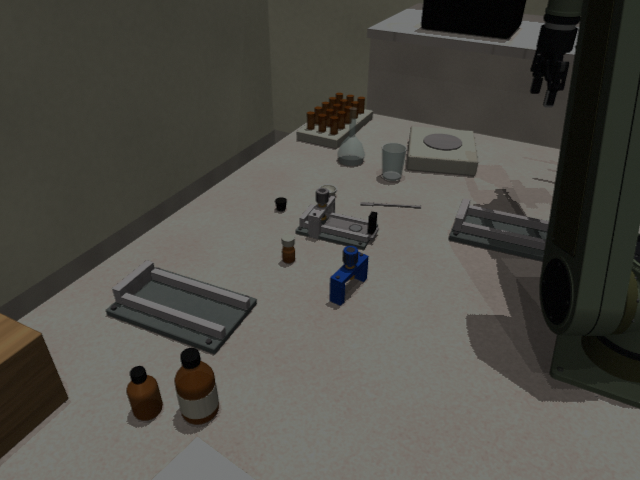

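The scene view shows the real mount (smallest bed) with its head near (300,291), the tab at (268,267), the vial at (359,278), the dish at (257,358), the stopper at (322,357) and the spatula at (210,313). In the side view the head is at (322,195) and the tab at (373,222).

```bash
cat > h.py <<'E'
from bench import ctrl
import cv2,numpy as np
def ray(c,uv):
    K=np.array(c["mtx"]);T=np.array(c["camera_from_world"])
    d=T[:3,:3].T@np.linalg.solve(K,[uv[0],uv[1],1.]);return -T[:3,:3].T@T[:3,3],d/np.linalg.norm(d)
def plane(c,uv,z):
    o,d=ray(c,uv);return o+d*(z-o[2])/d[2]
def tri(c1,u1,c2,u2):
    o,d=ray(c1,u1);p,e=ray(c2,u2)
    s=np.linalg.lstsq(np.c_[d,-e],p-o,rcond=None)[0]
    a,b=o+d*s[0],p+e*s[1];return (a+b)/2,np.linalg.norm(a-b)
def proj(c,P):
    T=np.array(c["camera_from_world"]);q=np.array(c["mtx"])@(T[:3,:3]@P+T[:3,3]);return q[:2]/q[2]
E
python3 - <<'E'
from h import *
C=ctrl.calibration("scene");S=ctrl.calibration("side")
for n,a,b in [("head",(300,291),(322,195)),("tab",(268.5,267),(373,222)),("vial",(359,278),(288,250)),("stopper",(322,357),(281,204))]:
    print(n,[x.round(1) for x in tri(C,a,S,b)])
print("dish",plane(C,(257,358),11),"spat",plane(C,(210,313),2), plane(C,(185,297),2),plane(C,(236,328),2))
for p in [(253,290),(289,332),(330,314)]: print(plane(C,p,10).round(0))
print(np.array(ctrl.calibration("wrist")["camera_from_world"]).round(2).tolist(),ctrl.calibration("wrist")["mtx"])
a=cv2.imread("pics/scene0.png")[230:380,170:390];b=cv2.imread("pics/side0.png")[160:270,260:440]
cv2.imwrite("pics/crop1.png",np.hstack([cv2.resize(a,(440,300)),cv2.resize(b,(360,300))]))
E
```

```text
head [array([ 632.7, -121.4,   82.1]), np.float64(2.6)]
tab [array([ 510.9, -131.5,   41.8]), np.float64(1.9)]
vial [array([633.2,  27.7,  26.2]), np.float64(0.1)]
stopper [array([ 753.5, -142.7,   14.6]), np.float64(0.3)]
dish [ 684.78697422 -252.38323771   11.        ] spat [ 527.78836382 -284.40048601    2.        ] [ 459.48221262 -312.87020589    2.        ] [ 591.93479991 -254.31012765    2.        ]
[ 527. -180.   10.]
[ 664. -168.   10.]
[671. -72.  10.]
[[0.45, -0.89, -0.0, -574.84], [-0.85, -0.43, 0.31, -41.54], [-0.28, -0.14, -0.95, 379.94], [0.0, 0.0, 0.0, 1.0]] [[340.83909662   0.         320.93248654]
 [  0.         340.83909662 239.13280197]
 [  0.           0.           1.        ]]
```

Emit:
step_arm --steps '[40,39,10,0,0,-7,0,80,78,20,0,0,-14,0,110,116,20,0,0,-22,0,140,155,20,0,0,-22,0,170,194,20,0,0,-22,0,200,233,20,0,0,-22,0,230,272,20,0,0,-22,0,260,310,20,0,0,-22,0,288,348,20,0,0,-22,0,315,387,20,0,0,-22,0]'

```text
time: 0.93
tool_pos: [521.9, -197.6, 250.9]
eef_rot: [[0.996, 0.087, -0.001], [0.087, -0.996, 0.0], [-0.001, -0.0, -1.0]]
wrist_force: [1.6, -1.5, 0.2]
grip_width: 85.4
```

Emit:
step_arm --steps '[0,0,0,0,0,0,0,0,0,0,0,0,0,0,0,0,0,0,0,0,0,0,0,0,0,0,0,0]'

```text
time: 1.27
tool_pos: [520.3, -200.5, 251.0]
eef_rot: [[0.996, 0.085, -0.001], [0.085, -0.996, -0.0], [-0.001, 0.0, -1.0]]
wrist_force: [0.3, -0.2, 0.5]
grip_width: 85.8
```

```bash
python3 - <<'E'
from h import *
import pickle
s=ctrl.read_state();c=ctrl.calibration("wrist");im=ctrl.read_camera("wrist")[:,:,::-1]
cv2.imwrite("pics/w1.png",im);pickle.dump(c,open("w1.pkl","wb"))
print(s["time"],s["tool_pos"],s["eef_rot"].round(3),s["q"].round(1),s["wrist_force"],s["moment"])
E
```

```text
1.2667 [ 520.28978504 -200.48219955  251.01194808] [[ 0.996  0.085 -0.001]
 [ 0.085 -0.996 -0.   ]
 [-0.001  0.    -1.   ]] [-22.2  16.1  90.   -0.   74.   62.9] [ 0.2816059  -0.21229086  0.50159913] [ 0.01409738 -0.00480737  0.03556358]
```

View pics/w1.png

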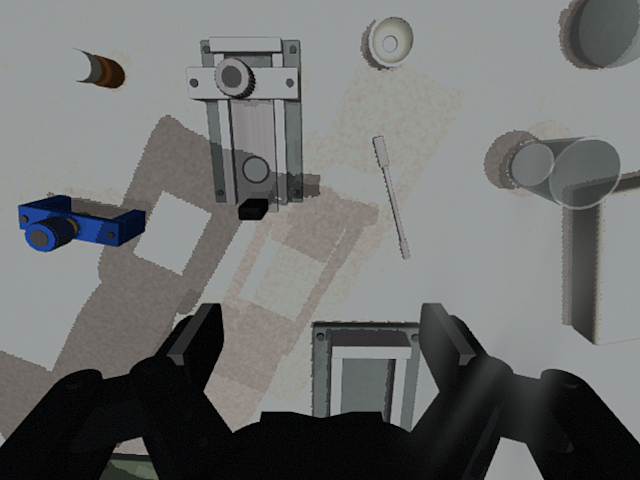

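The wrist view shows the head top at about (235,76), the tab top at (253,209), the bed edges on the right at (300,38)-(302,203), and the bridge at (187-300, 67-100).

```bash
python3 - <<'E'
from h import *
import pickle
c=pickle.load(open("w1.pkl","rb"))
h=plane(c,(235,76),96);print("head",h)
print("tab top",plane(c,(253,203),64), "tab span", plane(c,(240,200),64),plane(c,(268,200),64))
for a,b,z in [((300,38),(302,203),10),((203,38),(216,203),10),((187,67),(299,67),58)]:
    p,q=plane(c,a,z),plane(c,b,z);print(p.round(1),q.round(1),np.degrees(np.arctan2(*(p-q)[1::-1])),np.linalg.norm(p-q))
print("stop",plane(c,(209,38),34),plane(c,(281,38),34))
im=cv2.imread("pics/w1.png")[20:230,170:320];cv2.imwrite("pics/crop2.png",cv2.resize(im,(570,798) and (428,600),interpolation=cv2.INTER_CUBIC))
E
```

```text
head [ 631.85302829 -123.57618102   96.        ]
tab top [ 523.01237266 -134.35728937   64.        ] tab span [ 524.92003479 -121.59197384   64.        ] [ 527.26204385 -148.93468795   64.        ]
[ 681.3 -167.    10. ] [ 515.4 -180.3   10. ] 4.589989729495351 166.46179803531547
[673.1 -71.1  10. ] [507.  -82.3  10. ] 3.8493048764469227 166.48226264094097
[639.7 -71.9  58. ] [ 648.2 -171.1   58. ] 94.89806930918726 99.52021635807324
stop [668.90112649 -84.40165434  34.        ] [ 674.61849494 -151.11202396   34.        ]
```

View pics/crop2.png

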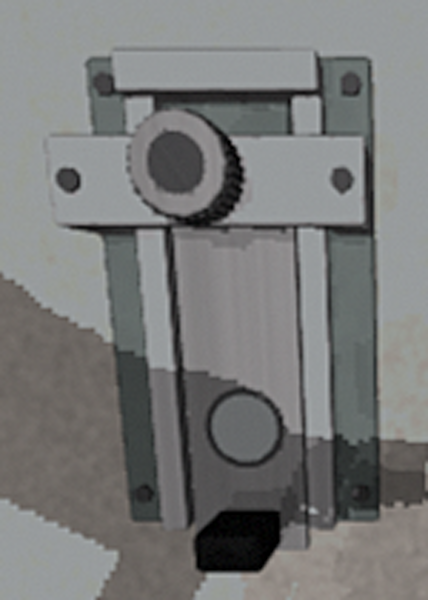

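Emit:
step_arm --steps '[-16,22,-10,0,0,0,255,-32,44,-20,0,0,0,255,-48,66,-40,0,0,0,255,-48,66,-70,0,0,0,255,-48,66,-100,0,0,0,255,-48,66,-130,0,0,0,255,-48,66,-150,0,0,0,255,-48,66,-170,0,0,0,255,-48,66,-170,0,0,0,255,-48,66,-170,0,0,0,255]' --force 60

```text
time: 2.15
tool_pos: [472.3, -134.4, 80.9]
eef_rot: [[0.996, 0.085, -0.002], [0.085, -0.996, 0.0], [-0.002, -0.001, -1.0]]
wrist_force: [0.4, -0.1, 0.4]
grip_width: -0.4
```

```bash
python3 - <<'E'
from h import *
import pickle
s=ctrl.read_state();c=ctrl.calibration("wrist");im=ctrl.read_camera("wrist")[:,:,::-1]
cv2.imwrite("pics/w2.png",im);pickle.dump(c,open("w2.pkl","wb"))
print(s["time"],s["tool_pos"],s["wrist_force"],s["moment"],s["grip_width"])
print("pred head top",proj(c,np.array([632,-122,96.])),"tcp",proj(c,s["tool_pos"]))
E
```

```text
2.15 [ 472.26393944 -134.38839218   80.90589368] [ 0.36804217 -0.07859248  0.44431253] [ 0.01032811  0.014679   -0.00591113] -0.36174474219421543
pred head top [ 321.32907355 -177.75637927] tcp [318.63050336 304.37181618]
```

View pics/w2.png

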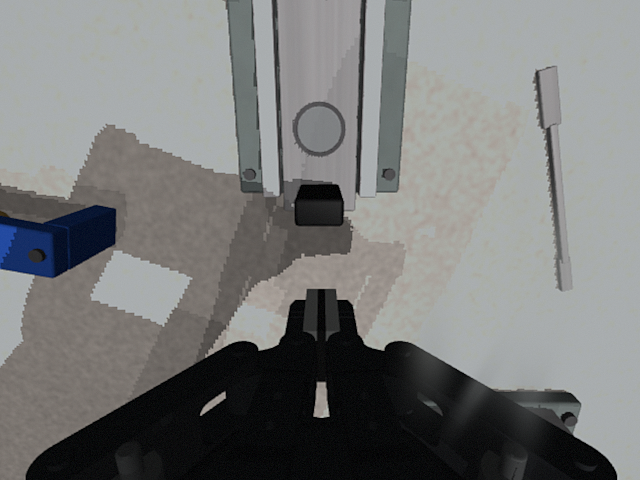

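The view shows the shut fingertips at (321,300), directly behind the black tab (295-344, 185-226). They are in line with the channel.

```bash
python3 - <<'E'
from h import *
import pickle
c=pickle.load(open("w2.pkl","rb"))
for p in [(319.5,197),(319.5,226),(295,226),(344,226)]: print(plane(c,p,64).round(1))
for a,b in [((229,0),(240,192)),((411,0),(398,192))]: print(plane(c,a,10).round(1),plane(c,b,10).round(1))
E
```

```text
[ 519.7 -130.7   64. ]
[ 505.6 -131.9   64. ]
[ 504.5 -120.1   64. ]
[ 506.6 -143.8   64. ]
[611.3 -74.2  10. ] [508.1 -81.2  10. ]
[ 619.6 -171.3   10. ] [ 516.5 -180.4   10. ]
```

Emit:
step_arm --steps '[0,0,-15,0,0,0,255,0,0,-30,0,0,0,255,0,0,-41,0,0,0,255,0,0,-41,0,0,0,255]'

```text
time: 2.53
tool_pos: [472.8, -133.9, 40.2]
eef_rot: [[0.996, 0.086, -0.001], [0.086, -0.996, 0.0], [-0.001, -0.0, -1.0]]
wrist_force: [-1.8, 0.2, -1.0]
grip_width: 0.1
```

Emit:
step_arm --steps '[8,0.6,0,0,0,0,255,16,1.2,0,0,0,0,255,21,1.6,0,0,0,0,255,25,2,0,0,0,0,255,29,2.3,0,0,0,0,255,33,2.6,0,0,0,0,255,37,2.9,0,0,0,0,255,41,3.2,0,0,0,0,255,45,3.5,0,0,0,0,255,49,3.8,0,0,0,0,255]'

```text
time: 3.37
tool_pos: [522.3, -129.7, 40.2]
eef_rot: [[0.996, 0.087, -0.0], [0.087, -0.996, -0.0], [-0.0, -0.0, -1.0]]
wrist_force: [-2.5, -0.3, 2.3]
grip_width: -0.4
```

Emit:
step_arm --steps '[3,0.3,0,0,0,0,255,6,0.5,0,0,0,0,255,8,0.6,0,0,0,0,255,10,0.8,0,0,0,0,255,10,0.8,0,0,0,0,255]'

```text
time: 3.78
tool_pos: [532.8, -128.9, 40.2]
eef_rot: [[0.996, 0.087, 0.001], [0.087, -0.996, -0.0], [0.001, 0.0, -1.0]]
wrist_force: [-1.2, -0.3, -0.0]
grip_width: -0.1
```

Emit:
step_arm --steps '[1,0.1,0,0,0,0,255,2,0.2,0,0,0,0,255,3,0.2,0,0,0,0,255,3,0.2,0,0,0,0,255]'

```text
time: 4.12
tool_pos: [534.5, -128.7, 40.1]
eef_rot: [[0.996, 0.087, -0.001], [0.087, -0.996, 0.0], [-0.001, -0.0, -1.0]]
wrist_force: [-3.2, 0.5, 2.9]
grip_width: -0.3
```

Emit:
step_arm --steps '[1,0.1,0,0,0,0,255,1,0.1,0,0,0,0,255]'

```text
time: 4.28
tool_pos: [534.5, -128.7, 40.1]
eef_rot: [[0.996, 0.087, -0.004], [0.087, -0.996, 0.0], [-0.004, -0.0, -1.0]]
wrist_force: [-7.1, -1.1, 3.6]
grip_width: 0.2
```

Emit:
step_arm --steps '[1,0.1,0,0,0,0,255,1,0.1,0,0,0,0,255]'

```text
time: 4.45
tool_pos: [534.5, -128.6, 40.1]
eef_rot: [[0.996, 0.087, -0.006], [0.087, -0.996, 0.0], [-0.006, -0.001, -1.0]]
wrist_force: [-9.4, -1.9, 6.0]
grip_width: -0.2
```

Emit:
step_arm --steps '[2,0.2,0,0,0,0,255,2,0.2,0,0,0,0,255,2,0.2,0,0,0,0,255]'

```text
time: 4.7
tool_pos: [534.4, -128.5, 40.0]
eef_rot: [[0.996, 0.088, -0.01], [0.088, -0.996, 0.0], [-0.01, -0.001, -1.0]]
wrist_force: [-13.6, -2.7, 8.5]
grip_width: -0.1
```

Emit:
step_arm --steps '[-10,-0.8,0,0,0,0,255,-25,-2,0,0,0,0,255,-30,-2,20,0,0,0,255,-30,-2,50,0,0,0,255,-30,-2,80,0,0,0,255,-10,0,110,0,0,0,200,20,1,130,0,0,0,100,20,1,130,0,0,0,0,20,1,130,0,0,0,0]'

```text
time: 5.45
tool_pos: [561.6, -127.5, 171.6]
eef_rot: [[0.996, 0.087, 0.006], [0.087, -0.996, -0.001], [0.006, 0.002, -1.0]]
wrist_force: [-0.6, 0.1, -0.3]
grip_width: 48.5
```

```bash
python3 - <<'E'
from h import *
import pickle
s=ctrl.read_state();c=ctrl.calibration("wrist");im=ctrl.read_camera("wrist")[:,:,::-1]
cv2.imwrite("pics/w3.png",im);pickle.dump(c,open("w3.pkl","wb"))
print(s["time"],s["tool_pos"],s["wrist_force"],s["q"],s["grip_width"])
print("pred head top",proj(c,np.array([632,-122,96.])))
E
```

```text
5.45 [ 561.62355058 -127.4565582   171.58667868] [-0.57603541  0.08262914 -0.34138669] [-1.39415835e+01  2.07151693e+01  9.50502178e+01  2.23371478e-02
  6.38986782e+01  7.10410434e+01] 48.49938770604084
pred head top [320.18564272 142.45681833]
```

View pics/w3.png

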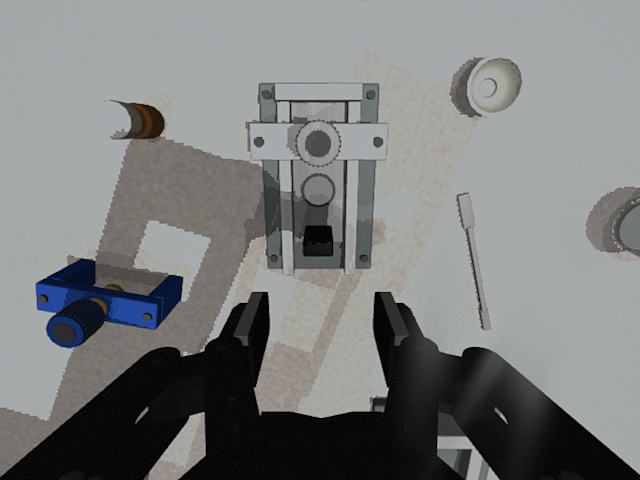

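The slide's plate reaches the stop (row 100, seen between bridge and stop). The head top is at (318,143), 2 px from the prediction, which puts the screw axis near (632, -121). Next I rotate the open gripper counter-clockwise above the head, to leave a long clockwise range.

Emit:
step_arm --steps '[10,1,0,0,0,7,0,20,2,0,0,0,14,0,30,2,0,0,0,21,0,40,3,0,0,0,28,0,50,4,0,0,0,35,0,60,5,0,0,0,42,0,70,6,0,0,0,49,0,70,6,0,0,0,56,0,70,6,0,0,0,63,0,70,6,0,0,0,70,0]'

```text
time: 6.33
tool_pos: [627.8, -121.2, 168.2]
eef_rot: [[0.254, 0.967, -0.003], [0.967, -0.254, 0.001], [0.0, -0.003, -1.0]]
wrist_force: [-0.5, -0.4, -0.7]
grip_width: 85.5
```

Emit:
step_arm --steps '[0,0,0,0,0,7,0,0,0,0,0,0,14,0,0,0,0,0,0,21,0,0,0,0,0,0,28,0,0,0,0,0,0,35,0,0,0,0,0,0,42,0,0,0,0,0,0,49,0,0,0,0,0,0,56,0,0,0,0,0,0,63,0,0,0,0,0,0,70,0]'

```text
time: 7.17
tool_pos: [627.6, -121.2, 168.4]
eef_rot: [[-0.822, 0.569, -0.003], [0.569, 0.822, 0.001], [0.003, -0.001, -1.0]]
wrist_force: [-0.1, -0.0, -0.6]
grip_width: 85.2
```

Emit:
step_arm --steps '[0,0,0,0,0,7,0,0,0,0,0,0,14,0,0,0,0,0,0,21,0,0,0,0,0,0,28,0,0,0,0,0,0,35,0,0,0,0,0,0,42,0,0,0,0,0,0,49,0,0,0,0,0,0,50,0,0,0,0,0,0,50,0,0,0,0,0,0,50,0]'

```text
time: 8.0
tool_pos: [628.4, -121.3, 169.4]
eef_rot: [[-0.967, -0.256, -0.001], [-0.256, 0.967, 0.0], [0.001, 0.001, -1.0]]
wrist_force: [0.6, 0.1, -0.5]
grip_width: 85.3
```

```bash
python3 - <<'E'
from h import *
s=ctrl.read_state();print(s["time"],s["tool_pos"],s["eef_rot"].round(4),s["q"].round(1),s["wrist_force"],s["moment"],s["grip_width"])
c=ctrl.calibration("wrist");im=ctrl.read_camera("wrist")[:,:,::-1];cv2.imwrite("pics/w4.png",im)
print(proj(c,np.array([632,-121.5,96.])))
E
```

```text
8.0 [ 628.41582943 -121.29040355  169.3564337 ] [[-9.667e-01 -2.559e-01 -1.500e-03]
 [-2.559e-01  9.667e-01  5.000e-04]
 [ 1.300e-03  9.000e-04 -1.000e+00]] [ -12.    26.5   85.8    0.    67.7 -116.8] [ 0.60325581  0.05332326 -0.53437484] [ 0.02060476  0.00982721 -0.04526557] 85.2868493484592
[320.51836371 258.34688499]
```

View pics/w4.png

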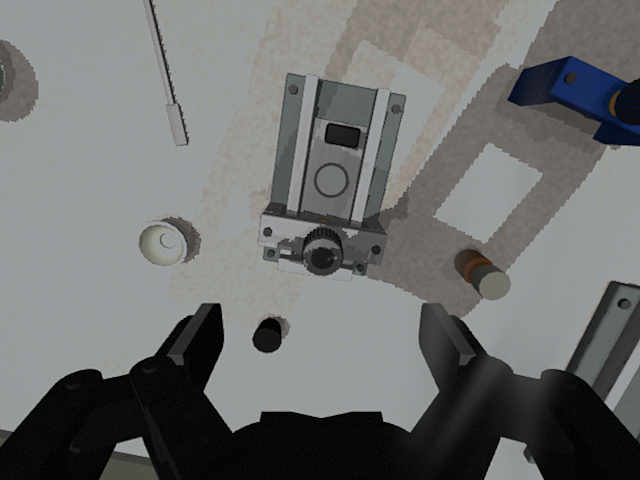

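Emit:
step_arm --steps '[3.6,0.5,-20,0,0,0,0,3.6,0.5,-40,0,0,0,0,3.6,0.5,-60,0,0,0,0,3.6,0.5,-80,0,0,0,0,3.6,0.5,-95,0,0,0,0,3.6,0.5,-104,0,0,0,0,3.6,0.5,-104,0,0,0,0]' --force 70

```text
time: 8.63
tool_pos: [631.2, -120.5, 63.9]
eef_rot: [[-0.966, -0.258, -0.004], [-0.258, 0.966, 0.001], [0.004, 0.002, -1.0]]
wrist_force: [-0.1, 0.3, -0.8]
grip_width: 85.4
```

Emit:
step_arm --steps '[0,0,0,0,0,0,255,0,0,0,0,0,0,255,0,0,0,0,0,0,255,0,0,0,0,0,0,255,0,0,0,0,0,0,255,0,0,0,0,0,0,255,0,0,0,0,0,0,255,0,0,0,0,0,0,255]' --force 70

```text
time: 9.3
tool_pos: [632.8, -119.3, 67.7]
eef_rot: [[-0.966, -0.257, 0.001], [-0.257, 0.966, 0.003], [-0.001, 0.002, -1.0]]
wrist_force: [-1.2, 3.7, 4.8]
grip_width: 26.0
```

```bash
cat > st.py <<'E'
from h import *
s=ctrl.read_state();R=s["eef_rot"]
print(s["time"],s["tool_pos"].round(1),"yaw",np.degrees(np.arctan2(R[1,0],R[0,0])).round(2),"q6",s["q"][5].round(1),s["wrist_force"].round(1),"M",s["moment"].round(3),"tq6",s["joint_torque"][5].round(3),s["grip_width"].round(1))
E
python3 st.py
```

```text
Traceback (most recent call last):
  File "st.py", line 3, in <module>
    print(s["time"],s["tool_pos"].round(1),"yaw",np.degrees(np.arctan2(R[1,0],R[0,0])).round(2),"q6",s["q"][5].round(1),s["wrist_force"].round(1),"M",s["moment"].round(3),"tq6",s["joint_torque"][5].round(3),s["grip_width"].round(1))
                                                                                                                                                                                                               ^^^^^^^^^^^^^^^^^^^^^
AttributeError: 'float' object has no attribute 'round'
```

```bash
sed -i 's/s\["grip_width"\].round(1)/round(s["grip_width"],1)/' st.py; python3 st.py
```

```text
9.3 [ 632.8 -119.3   67.7] yaw -165.08 q6 -116.8 [-1.2  3.7  4.8] M [ 0.808  0.259 -0.097] tq6 -0.092 26.0
```

Emit:
step_arm --steps '[0,1,0,0,0,-5,255,0,1,0,0,0,-10,255,0,1,0,0,0,-15,255,0,1,0,0,0,-20,255,0,1,0,0,0,-25,255,0,1,0,0,0,-30,255,0,1,0,0,0,-35,255,0,1,0,0,0,-40,255]' --force 70

```text
time: 9.97
tool_pos: [632.8, -119.8, 67.7]
eef_rot: [[-0.905, 0.426, 0.001], [0.426, 0.905, -0.0], [-0.001, 0.0, -1.0]]
wrist_force: [-2.9, 0.1, 5.0]
grip_width: 26.0
```

```bash
python3 st.py
```

```text
9.9667 [ 632.8 -119.8   67.7] yaw 154.77 q6 -76.5 [-2.9  0.1  5. ] M [0.104 0.277 0.157] tq6 -0.649 26.0
```

Emit:
step_arm --steps '[0,0,0,0,0,-5,255,0,0,0,0,0,-10,255,0,0,0,0,0,-15,255,0,0,0,0,0,-20,255,0,0,0,0,0,-25,255,0,0,0,0,0,-30,255,0,0,0,0,0,-35,255,0,0,0,0,0,-40,255]'

```text
time: 10.63
tool_pos: [632.4, -120.1, 67.7]
eef_rot: [[-0.419, 0.908, 0.0], [0.908, 0.419, -0.001], [-0.001, -0.0, -1.0]]
wrist_force: [-3.2, 0.3, 6.2]
grip_width: 26.1
```

```bash
python3 st.py
```

```text
10.6333 [ 632.4 -120.1   67.7] yaw 114.77 q6 -36.5 [-3.2  0.3  6.2] M [-0.017  0.495  0.222] tq6 -0.648 26.1
```

Emit:
step_arm --steps '[0,0,0,0,0,-5,255,0,0,0,0,0,-10,255,0,0,0,0,0,-15,255,0,0,0,0,0,-20,255]'

```text
time: 10.97
tool_pos: [632.2, -120.1, 67.7]
eef_rot: [[-0.083, 0.997, -0.0], [0.997, 0.083, -0.001], [-0.001, -0.0, -1.0]]
wrist_force: [-3.4, -0.1, 6.4]
grip_width: 26.2
```

```bash
python3 st.py
```

```text
10.9667 [ 632.2 -120.1   67.7] yaw 94.78 q6 -16.5 [-3.4 -0.1  6.4] M [-0.04   0.571  0.238] tq6 -0.647 26.2
```

Emit:
step_arm --steps '[0,0,0,0,0,-5,255,0,0,0,0,0,-10,255,0,0,0,0,0,-15,255,0,0,0,0,0,-20,255]'

```text
time: 11.3
tool_pos: [632.0, -120.1, 67.7]
eef_rot: [[0.262, 0.965, -0.001], [0.965, -0.262, -0.001], [-0.001, -0.001, -1.0]]
wrist_force: [-5.2, -0.4, 7.3]
grip_width: 26.3
```

```bash
python3 st.py
```

```text
11.3 [ 632.  -120.1   67.7] yaw 74.79 q6 3.5 [-5.2 -0.4  7.3] M [-0.054  0.595  0.259] tq6 -0.616 26.3
```

Emit:
step_arm --steps '[-0.5,0,0,0,0,-5,255,-1,0,0,0,0,-10,255,-1,0,0,0,0,-15,255,-1,0,0,0,0,-20,255]'

```text
time: 11.63
tool_pos: [631.7, -120.0, 67.7]
eef_rot: [[0.576, 0.817, 0.001], [0.817, -0.576, -0.001], [-0.0, 0.001, -1.0]]
wrist_force: [-1.4, -0.0, 5.3]
grip_width: 26.2
```

```bash
python3 st.py
```

```text
11.6333 [ 631.7 -120.    67.7] yaw 54.8 q6 23.5 [-1.4 -0.   5.3] M [0.053 0.334 0.33 ] tq6 -0.546 26.2
```

Emit:
step_arm --steps '[0,0,0,0,0,-5,255,0,0,0,0,0,-10,255,0,0,0,0,0,-15,255]'

```text
time: 11.88
tool_pos: [631.6, -119.9, 67.7]
eef_rot: [[0.768, 0.64, 0.0], [0.64, -0.768, -0.001], [-0.0, 0.001, -1.0]]
wrist_force: [-3.5, 1.4, 5.5]
grip_width: 26.2
```

```bash
python3 st.py
```

```text
11.8833 [ 631.6 -119.9   67.7] yaw 39.81 q6 38.5 [-3.5  1.4  5.5] M [0.069 0.413 0.401] tq6 -0.491 26.2
```

The torque was flat (-0.648) until yaw ≈ 84°, then rose by about 0.157 N·m over 44° (0.77 rad). The moment reading rose by a similar amount, so the foot force is about 47-53 N, inside the snug window. I stop turning here and release.

Emit:
step_arm --steps '[0,0,0,0,0,0,255,0,0,0,0,0,0,150,0,0,0,0,0,0,0,0,0,0,0,0,0,0,0,0,0,0,0,0,0,0,0,0,0,0,0,0,0,0,0,0,0,0,0]'

```text
time: 12.47
tool_pos: [631.8, -119.8, 66.1]
eef_rot: [[0.766, 0.642, 0.0], [0.642, -0.766, -0.0], [-0.0, 0.0, -1.0]]
wrist_force: [-0.6, 0.0, 0.3]
grip_width: 85.8
```

Emit:
step_arm --steps '[0,0,10,0,0,0,0,0,0,30,0,0,0,0,0,0,55,0,0,0,0,0,0,80,0,0,0,0,0,0,100,0,0,0,0,-30,0,110,0,0,0,0,-60,0,115,0,0,0,0,-60,0,115,0,0,0,0,-60,0,115,0,0,0,0]'

```text
time: 13.22
tool_pos: [571.1, -119.9, 182.7]
eef_rot: [[0.767, 0.642, 0.002], [0.642, -0.767, -0.0], [0.001, 0.002, -1.0]]
wrist_force: [0.4, 0.7, 1.0]
grip_width: 85.9
```

```bash
python3 st.py; python3 - <<'E'
from h import *
w=ctrl.read_camera("wrist")[:,:,::-1];s=ctrl.read_camera("side")[:,:,::-1]
cv2.imwrite("pics/end.png",np.hstack([cv2.resize(w,(440,330)),cv2.resize(s[165:255,270:390],(360,330) and (360,270),interpolation=cv2.INTER_CUBIC).repeat(1,0) if 0 else cv2.resize(s[165:255,270:390],(360,330))]))
E
```

```text
13.2167 [ 571.1 -119.9  182.7] yaw 39.95 q6 37.1 [0.4 0.7 1. ] M [ 0.005 -0.01   0.045] tq6 -0.009 85.9
```

View pics/end.png

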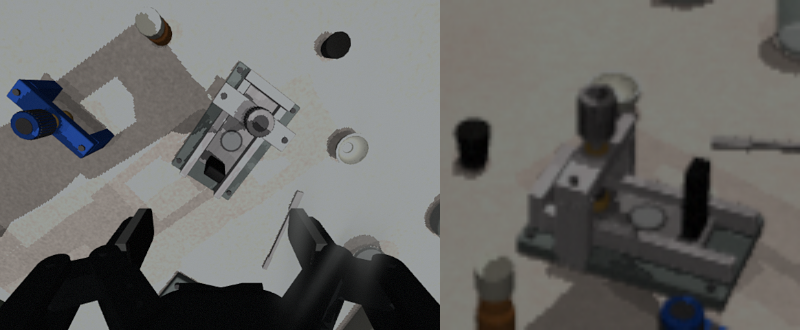

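The final pictures show the slide home and the foot down on the plate behind the bridge. The vial, dish, spatula and stopper are in place, and the gripper is clear.

```bash
python3 -c "
from bench import ctrl
print(ctrl.finish_job())"
```

```text
the job is handed in; nothing more can be done
None
```

I pushed the slide home, tightened the thumbscrew to snug in one grasp, let go of everything and handed the job in. It took about 13 s of the 72 s allowed.

- **Slide:** I pushed the tab with the shut fingers until it stopped, and the push force rose to about 14 N. The tool stopped within about 1 mm of where home should be, and the picture taken afterwards shows the plate against the stop.
- **Thumbscrew:** I turned it clockwise about 155° in all. The torque on the last joint stayed flat until about 111° (1.9 rad), where the foot touched. It then rose about 0.16 N·m over the last 0.77 rad, and the wrist moment rose by the same amount. That puts the foot at an estimated 47–53 N, against the 18–68 N wanted.
- **Final state:** The gripper is open and clear, with the wrist force near zero. In the last pictures the foot is down on the plate, and the vial, dish, spatula and stopper look undisturbed.

**Readings that disagreed or could not be checked:**
- The last joint's torque while the screw turned freely read about 0.65 N·m, where 0.22 was expected, so I used only its change. The wrist moment (about 0.24) matched the expected value.
- The grip width on the head read 26 mm, not the 28 mm given.
- I could not measure the foot force directly after letting go.

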